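# Pull the main fuses of the cooling rig

### The job

Isolate the cooling rig: pull the two tall square fuses straight up out of the clip strip, one after the other, and stand both upright on the floor of the steel parts tray. Leave the short round fuse seated in its clip.

Things in the scene. Friction and masses are not known exactly. Their poses are not given: they have to be found in the camera images.
- tall_a_mid (a point): One of two equal tall fuses: white ceramic block 30 x 30 mm in section, steel foot and cap, 80 mm tall, 150 g, upright in a clip of the fuse strip. This point: its centre, 40 mm above its flat underside; z up, y along the strip's row of clips. The jaws, up to 36 mm above the bench, hold the foot from both y sides: grip with the fingers closing along x, at half height or above; 4 mm of play along x.
- tall_b_mid (a point): The other tall fuse, same size, axes and point. Each sprung brass jaw snaps into a groove in the foot: a straight pull up of 10 to 20 N springs a fuse out (about 2 mm of lift, then some 5 N), free after 20 mm of lift.
- short_c_mid (a point): The short fuse, to leave alone: round white ceramic body 29 mm in diameter on the same foot, 50 mm tall; this point is its centre, 25 mm above its underside. All three stand in a strip fixed to the bench: grey base 60 x 300 mm, seats 10 mm above the bench, four equal clips 62 mm apart. Which fuse stands in which clip varies; one clip is empty.
- tray_in (a point): Centre of the inner floor of the open dark steel tray, which is fixed to the bench: outside 150 mm along this point's x and 180 mm along its y, walls 5 mm thick, rim 25 mm above the bench, floor 5 mm above the bench, empty at the start. z is up. Both fuses fit side by side, 45 mm either side of the centre along y.
Not all that is in view belongs to the job. Leave any green look-alike of the part that bears tall_b_mid alone.

How it is judged:
By the outcome, as a careful person would: the job done as asked, in the order asked, and still so for the second after the job is handed in, with the robot touching nothing.
It also fails if it takes over 58 s, if anything falls off the work surface, if the arm or the gripper's body presses on something with over 40 N, if the wrist force passes 120 N, or if a joint passes its speed limit or range.

### The arm

A 6-joint arm with a two-finger parallel gripper is mounted at the origin on the work surface. World frame = base frame: x ahead of the robot, y to its left, z up, the work surface at z = 0. Lengths are in mm, angles in rad, forces in N, time in s.
With the tool pointing down it reaches from about 250 to 725 mm from the base axis. Payload 4 kg.
Tool frame: the origin (TCP) lies on the centre line of the jaws, within the pads' length; the fingertips stand env.tips_ahead ahead of it and the grasp point (between the pads) lies 2 mm behind it (env.tips_ahead is the distance from the TCP to the fingertips, in mm); x points along the fingers, z is the direction in which the jaws open and shut, and the axes are right-handed (so a half turn about x gives the same grasp; the last joint's range is limited). The gripper opens to 85 mm and grips with 20 to 120 N. Pads are 22 mm wide; open, the fingers measure 114 mm over their backs; the gripper's body (76 mm by 85 mm) begins 54 mm behind the grasp point. The pads swing forward as they close: fully open they stand 13 mm farther back than shut.
Start: joints at [-1.31, 0.241, 0.005, 1.335, 0, 1.571], TCP at [128.925, -483.092, 220.806] pointing down, gripper open.
Joint ranges: [-2.72, 2.72], [-1.05, 1.87], [-1.09, 1.28], [-1.99, 2.15], [-1.42, 1.44], [-3.14, 3.14]. Speed limits (rad/s): [2.79, 2.79, 3.14, 3.14, 3.14, 3.14].

### API

Orientations are given as a rotation vector (axis times angle).
In Python, from plant import env, effector, planner, status, cams gives the robot as it stands. The module is installed in compiled form; this text tells all that it offers. Calls block until the motion is done:
- env.move_ptp(position, orientation): joint-space move of the TCP to a pose.
- env.move_l(position, rot=None, velocity=150, threshold=None): straight line of the TCP; rot=None keeps the orientation; velocity is the mean speed in mm/s. With threshold (N) it stops when the force on the tool has changed by that much, and returns True; else False.
- env.move_joints(angles): joint-space move.
- effector.move_gripper(opening): opening from 0.0 (shut) to 1.0 (fully open); the grip force is fixed at half the most; returns when the fingers have stopped.
- env.hold(seconds).
- planner.solve_ik(position, orientation): joint angles nearest the present ones, or None.
- status.read_state(): the state.
- cams.get_image(name): name is "scene" or "top"; returns a dict with "pixels" (480x640x3 uint8, red, green, blue), "fx", "fy", "cx", "cy" (pixels), "dist" ([k1, k2, p1, p2, k3] as OpenCV has them; the pictures are not rectified), "R" (3x3) and "t" (3): a world point X has camera coordinates R X + t. Camera axes: x right, y down, z forward; pixel columns grow to the right and rows downward; lengths in mm; the calibration is good to about 2 mm. A picture is of the moment at which its call begins. There is no depth.
A pose or a line that the arm cannot do raises env.PlanningError and nothing moves.
- env.sign_off(): hands the job in, once; it reports no verdict.
The state is a dict: "time": time; "joint_positions": joint angles; "qd": joint speeds; "joint_torque": joint torques, N m; "position": TCP position; "tcp_rot": TCP orientation; "wrist_force": force on the tool from outside, world axes, zero at the start; "ft_torque": the same for the moment, N m; "finger_gap": opening from 0.0 (shut) to 1.0 (fully open).
Only numpy, scipy, OpenCV 4.12 (cv2) and the standard library are available. Lean on these libraries where they do the work, as an engineer would, in place of code of your own. Each camera call takes 0.05 s, during which the arm holds its last target.

## Working session

There is one attempt and no reset: what is moved stays moved. The work goes in short steps, each a Python script; the robot and the scene stay as the last script left them, time stands still between calls to the robot, and variables do not carry over. Pictures are saved under pics/ and viewed, and the job is handed in when it is done.

```bash
mkdir -p pics; python3 - <<'E'
from plant import env, effector, planner, status, cams
import cv2, pickle
for n in ("scene","top"):
    d=cams.get_image(n); pickle.dump(d,open(f"{n}0.pkl","wb"))
    cv2.imwrite(f"pics/{n}0.png",d["pixels"][:,:,::-1])
    print(n,d["fx"],d["fy"],d["cx"],d["cy"],d["dist"],d["R"],d["t"])
s=status.read_state(); print(s["time"],s["tcp_rot"],s["finger_gap"],env.tips_ahead)
E
```

```text
scene 547.0667099717638 547.0667099717638 316.62755991970226 240.04274514951743 [-0.00141438  0.          0.          0.          0.        ] [[-3.19171661e-01  9.47696719e-01  6.16692656e-04]
 [ 7.43390855e-01  2.50767657e-01 -6.20069043e-01]
 [-5.87792044e-01 -1.97450023e-01 -7.84547004e-01]] [ 234.44556293 -373.28798432 1244.30799594]
top 462.9875460884739 462.9875460884739 323.452030315862 242.5107850086769 [0.02930868 0.         0.         0.         0.        ] [[ 0.00115249 -0.99999349  0.00342009]
 [-0.97906274 -0.00182453 -0.20355054]
 [ 0.20355546 -0.0031139  -0.97905847]] [-50.29936546 591.66683675 654.01096324]
0.1 [ 1.01613589  1.322924   -1.01420156] 0.9997342344810156 17.0
```

View pics/scene0.png

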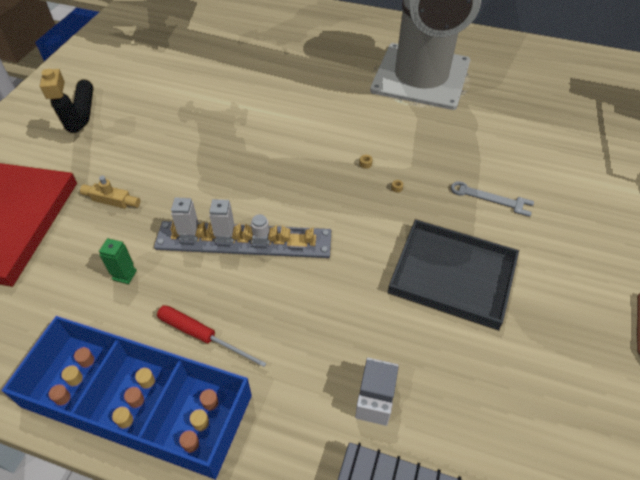

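View pics/top0.png

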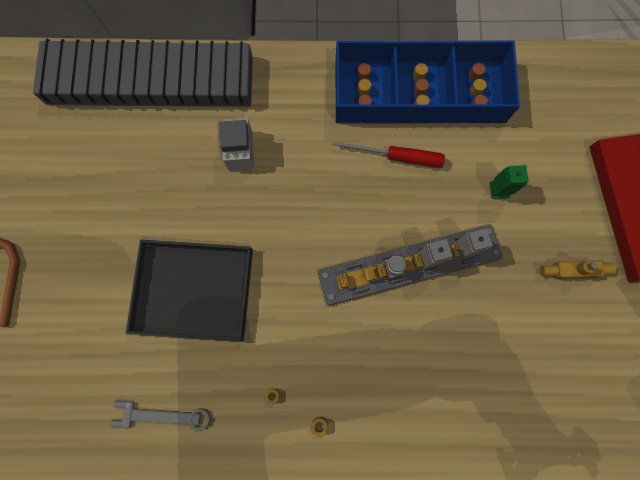

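The scene view shows two tall square white fuses in the strip at about (183,215) and (221,220), the short round one at (260,232), and an empty clip at about (297,238). The green block at (118,262), standing off the strip, is the look-alike, so I leave it alone. I'll enlarge to confirm.

```bash
python3 - <<'E'
import cv2
a=cv2.imread("pics/top0.png"); 
cv2.imwrite("pics/topc.png",cv2.resize(a[215:315,310:510],None,fx=4,fy=4,interpolation=cv2.INTER_CUBIC))
cv2.imwrite("pics/topt.png",cv2.resize(a[225:355,115:265],None,fx=4,fy=4,interpolation=cv2.INTER_CUBIC))
a=cv2.imread("pics/scene0.png"); 
cv2.imwrite("pics/scc.png",cv2.resize(a[185:265,145:345],None,fx=4,fy=4,interpolation=cv2.INTER_CUBIC))
E
```

```text
(no output)
```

View pics/topc.png

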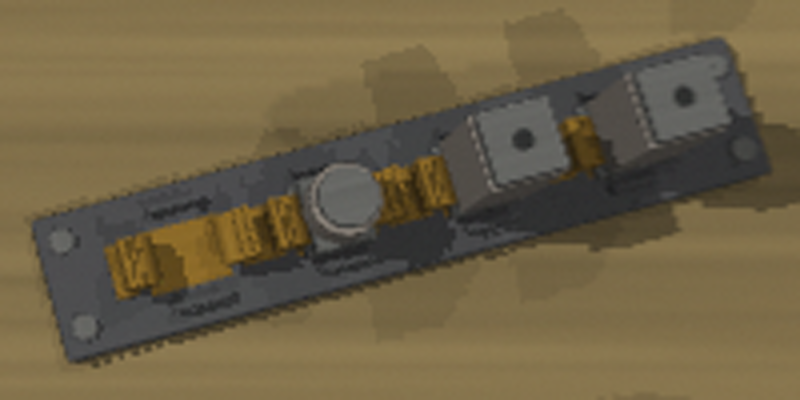

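View pics/topt.png

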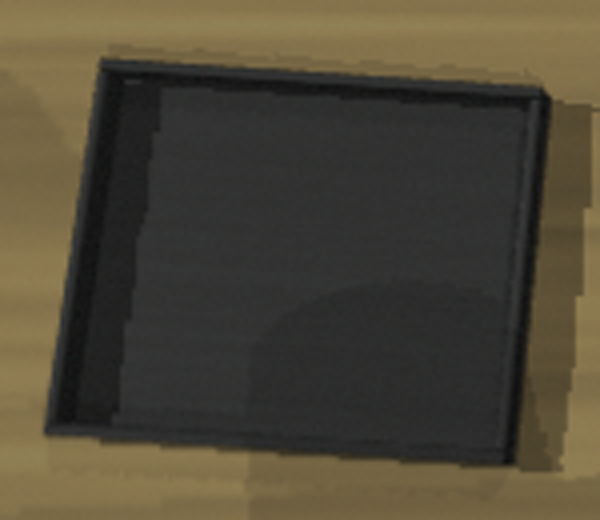

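View pics/scc.png

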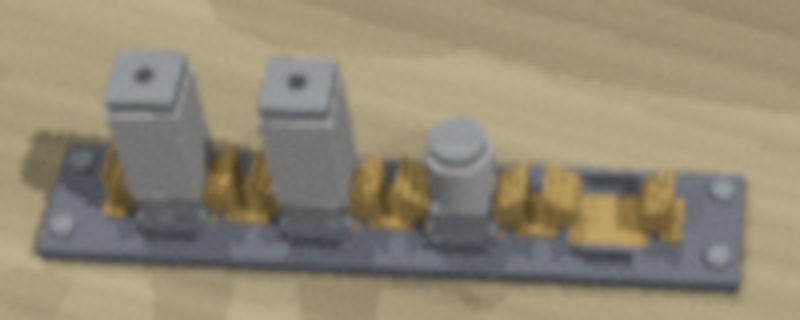

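The crops confirm it: two tall square fuses in the outer clips, then the round short one, then the empty clip. Their cap holes in the top crop are at (524,139) and (684,96).

```bash
cat > h.py <<'E'
import numpy as np, cv2, pickle
C={n:pickle.load(open(f"{n}0.pkl","rb")) for n in("scene","top")}
def ray(n,p):
    d=C[n];K=np.array([[d["fx"],0,d["cx"]],[0,d["fy"],d["cy"]],[0,0,1]])
    u=cv2.undistortPoints(np.array([[p]],float),K,np.array(d["dist"]))[0,0]
    R=np.array(d["R"]);return -R.T@d["t"],R.T@np.array([u[0],u[1],1])
def atz(n,p,z):
    o,v=ray(n,p);return (o+v*(z-o[2])/v[2])
def tri(a,b):
    o1,v1=ray("top",a);o2,v2=ray("scene",b)
    s=np.linalg.lstsq(np.c_[v1,-v2],o2-o1,rcond=None)[0]
    return (o1+v1*s[0]+o2+v2*s[1])/2, np.linalg.norm(o1+v1*s[0]-o2-v2*s[1])
def c(p,x,y,k=4): return ((p[0]+.5)/k-.5+x,(p[1]+.5)/k-.5+y)
E
python3 - <<'E'
from h import *
np.set_printoptions(precision=1,suppress=True)
T=lambda p:c(p,310,215); S=lambda p:c(p,145,185)
for a,b,z in(((524,139),(297,82),90),((684,96),(143,75),90),((347,198),(459,140),60)):
    print(tri(T(a),S(b)),atz("top",T(a),z),atz("scene",S(b),z))
k=np.array([atz("top",T(p),10)[:2] for p in((36,220),(725,38),(770,172),(72,362))])
ks=np.array([atz("scene",S(p),10)[:2] for p in((745,175),(70,145),(42,250),(740,282))])
print(k,ks,k.mean(0),ks.mean(0))
for q in(k,ks):
  e=q[1]-q[0]+q[2]-q[3]; print(np.linalg.norm(e)/2,np.degrees(np.arctan2(*e[::-1])))
t=np.array([atz("top",c(p,115,225),25)[:2] for p in((102,60),(548,90),(515,465),(45,433))])
ts=np.array([atz("scene",p,25)[:2] for p in((500,325),(390,292),(416,222),(518,251))])
for q in(t,ts):
  print(q,q.mean(0))
  print([np.linalg.norm(q[i]-q[i-1]) for i in range(4)]); 
  for e in(q[1]-q[0],q[2]-q[3],q[2]-q[1],q[3]-q[0]):print(np.degrees(np.arctan2(*e[::-1])))
E
```

```text
(array([ 575.4, -220.9,   89.5]), np.float64(2.6277058245843237)) [ 575.7 -222.1   90. ] [ 575.7 -219.2   90. ]
(array([ 591.8, -280.9,   89.6]), np.float64(2.0388174229677913)) [ 592.  -281.8   90. ] [ 592.1 -279.6   90. ]
(array([ 558.4, -160.3,   57.3]), np.float64(2.4617283793160913)) [ 558.3 -161.1   60. ] [ 560.3 -158.    60. ]
[[ 557.   -41.7]
 [ 634.1 -328.5]
 [ 577.6 -342.7]
 [ 499.3  -56.4]] [[ 500.9  -52.5]
 [ 579.5 -339.2]
 [ 635.3 -322.1]
 [ 556.9  -36.9]] [ 567.  -192.3] [ 568.1 -187.7]
296.8682834112899 -74.83260896118155
296.5384975614654 -74.647758833421
[[603.4 246.7]
 [591.4  66.7]
 [443.2  74.5]
 [455.7 256.3]] [523.4 161. ]
[np.float64(148.0080913080017), np.float64(180.44951814941217), np.float64(148.38537789646793), np.float64(182.22024236775405)]
-93.83010690078284
-93.94403725721905
176.99554049457936
176.3122866564105
[[610.3 247.2]
 [605.9  77.4]
 [452.4  85.5]
 [460.2 258.4]] [532.2 167.1]
[np.float64(150.60097760312934), np.float64(169.86021342164915), np.float64(153.74429507683712), np.float64(173.12683767201582)]
-91.49720037076644
-92.57834418552441
176.98789038568185
175.7243091149038
```

```bash
cat >> h.py <<'E'
from scipy.spatial.transform import Rotation as Ro
def rv(deg):
    a=np.radians(deg);x=np.array([0,0,-1.]);z=np.array([np.cos(a),np.sin(a),0])
    return Ro.from_matrix(np.c_[x,np.cross(z,x),z]).as_rotvec()
A=np.array([575.4,-220.9]);B=np.array([591.8,-280.9]);SY=15.25
TC=np.array([525,162.]);TY=-3.8;ty=np.array([np.sin(np.radians(3.8)),np.cos(np.radians(3.8))])
E
python3 - <<'E'
from plant import env, planner, status, effector, cams
from h import *
print(Ro.from_rotvec(status.read_state()["tcp_rot"]).as_matrix().round(2))
for p,z,y in((A,68,SY),(B,68,SY),(B,190,SY),(TC+45*ty,190,TY),(TC-45*ty,63,TY)):
  for f in(0,180):
    q=planner.solve_ik([*p,z],rv(y+f)); print(p,z,f,None if q is None else np.round(q,2))
env.move_ptp([*A,130],rv(SY if abs(planner.solve_ik([*A,130],rv(SY))[5])<abs(planner.solve_ik([*A,130],rv(SY+180))[5]) else SY+180))
print(status.read_state()["time"],status.read_state()["position"])
for n in("scene","top"): cv2.imwrite(f"pics/{n}1.png",cams.get_image(n)["pixels"][:,:,::-1])
E
```

```text
[[-0.    0.97  0.26]
 [ 0.    0.26 -0.97]
 [-1.   -0.   -0.  ]]
[ 575.4 -220.9] 68 0 [-0.37  0.57  0.09  1.09  0.    0.94]
[ 575.4 -220.9] 68 180 [-0.37  0.57  0.09  1.09 -0.   -2.2 ]
[ 591.8 -280.9] 68 0 [-0.44  0.64  0.22  1.15  0.    0.86]
[ 591.8 -280.9] 68 180 [-0.44  0.64  0.22  1.15 -0.   -2.28]
[ 591.8 -280.9] 190 0 [-0.44  0.57  0.42  1.42  0.    0.86]
[ 591.8 -280.9] 190 180 [-0.44  0.57  0.42  1.42 -0.   -2.28]
[527.98232552 206.90106607] 190 0 [0.37 0.39 0.13 1.31 0.   2.01]
[527.98232552 206.90106607] 190 180 [ 0.37  0.39  0.13  1.31  0.   -1.13]
[522.01767448 117.09893393] 63 0 [ 0.22  0.43 -0.16  0.98  0.    1.86]
[522.01767448 117.09893393] 63 180 [ 0.22  0.43 -0.16  0.98  0.   -1.28]
2.0 [ 574.94391735 -222.08540136  130.35665456]
```

View pics/scene1.png

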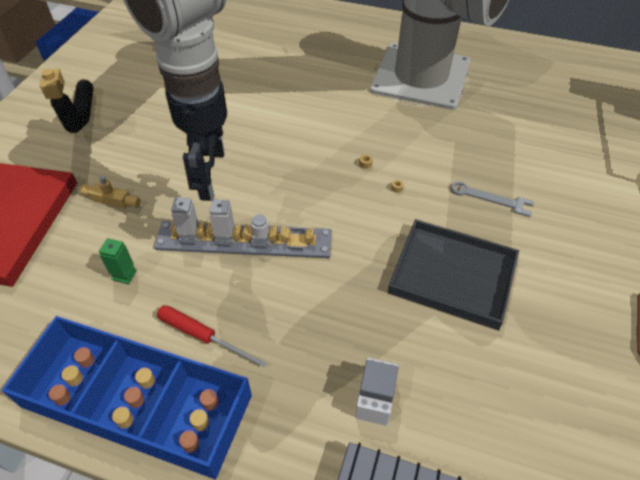

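```bash
python3 - <<'E'
from plant import env, planner, status, effector, cams
from h import *
s=status.read_state();print(s["position"],s["time"],s["joint_positions"])
for n in("scene","top"):
  d=cams.get_image(n);im=np.ascontiguousarray(d["pixels"][:,:,::-1])
  K=np.array([[d["fx"],0,d["cx"]],[0,d["fy"],d["cy"]],[0,0,1]])
  R=Ro.from_rotvec(s["tcp_rot"]).as_matrix();P=np.array(s["position"])
  X=np.array([P,P+R[:,2]*42,P-R[:,2]*42])
  uv=cv2.projectPoints(X,cv2.Rodrigues(np.array(d["R"]))[0],np.array(d["t"]),K,np.array(d["dist"]))[0][:,0];print(n,uv)
  x,y=uv[0].astype(int);x0,y0=max(0,x-75),max(0,y-75)
  cr=cv2.resize(im[y0:y0+150,x0:x0+150],None,fx=4,fy=4,interpolation=cv2.INTER_CUBIC)
  for p in uv: cv2.circle(cr,tuple(((p-[x0,y0])*4).astype(int)),4,(0,0,255),1)
  cv2.imwrite(f"pics/{n}2.png",cr)
E
```

```text
[ 574.92583829 -222.19066179  130.4322265 ] 2.1 [-3.68688394e-01  5.18687824e-01  1.77881853e-01  1.22937604e+00
 -1.93647717e-04  9.38153660e-01]
scene [[213.69790403 186.82510964]
 [208.73907622 207.0241395 ]
 [218.36191335 167.82874113]]
top [[448.08197651 244.40850065]
 [438.72873929 216.13558269]
 [457.71423304 273.43105269]]
```

View pics/scene2.png

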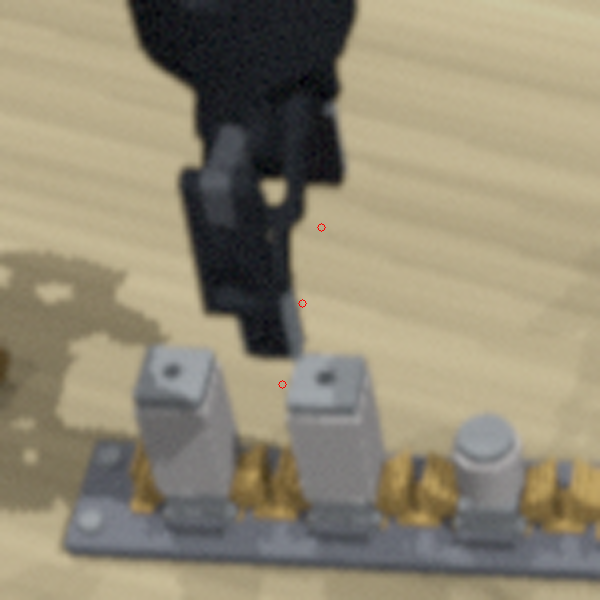

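View pics/top2.png

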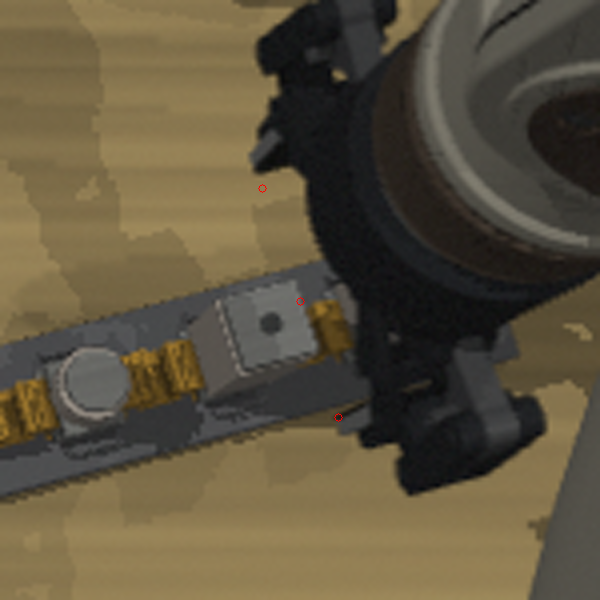

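The fingertips seem offset from the projected TCP, so I'll triangulate a fingertip corner before going down.

```bash
python3 - <<'E'
from plant import env, planner, status, effector, cams
from h import *
s=status.read_state();print(s["position"],s["finger_gap"])
for n,b in(("scene",(180,150,80)),("top",(425,165,120))):
  im=cams.get_image(n)["pixels"][:,:,::-1];x,y,w=b
  k=560//w if w>100 else 7
  cr=cv2.convertScaleAbs(cv2.resize(im[y:y+w,x:x+w],None,fx=k,fy=k,interpolation=cv2.INTER_CUBIC),alpha=1.8,beta=10);print(k)
  cv2.imwrite(f"pics/{n}3.png",cr)
E
```

```text
[ 575.02345605 -221.95271723  130.34596547] 0.9997671143366659
7
4
```

View pics/scene3.png

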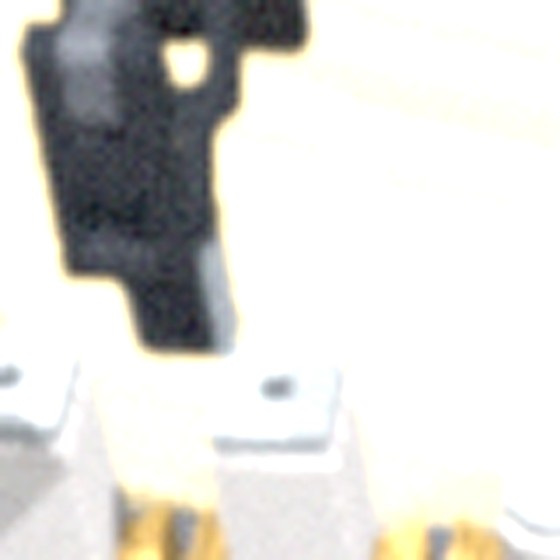

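View pics/top3.png

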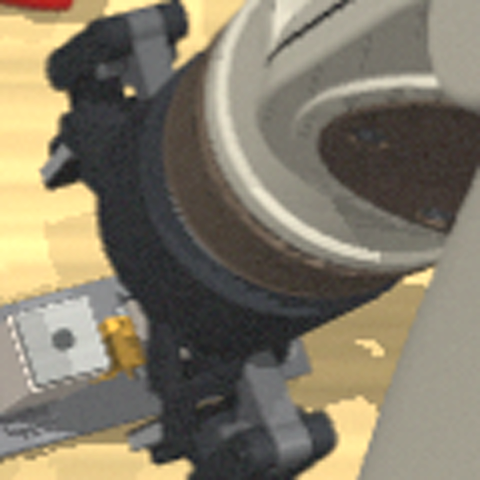

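```bash
python3 - <<'E'
from h import *
np.set_printoptions(precision=1,suppress=True)
P=np.array([575,-222,130.3]);a=np.radians(15.25);ex=np.array([np.cos(a),np.sin(a)]);ey=np.array([-ex[1],ex[0]])
for t in((43,187),(75,150),(68,185)):
 for s in((235,350),(212,350),(210,245)):
  X,e=tri(c(t,425,165),c(s,180,150,7));d=X-P;print(t,s,X,e,"local",d[:2]@ex,d[:2]@ey,d[2])
for z in(105,113,120,126,135):
  for n,p in(("top",c((45,187),425,165)),("scene",c((235,350),180,150,7)),("scene",c((145,350),180,150,7))):
    X=atz(n,p,z);d=X-P;print(z,n,d[:2]@ex,d[:2]@ey)
E
```

```text
(43, 187) (235, 350) [ 616.3 -200.8  151.6] 1.287766729975036 local 45.3769648722567 9.553368669716237 21.337441763373533
(43, 187) (212, 350) [ 617.2 -203.3  150.9] 3.299891234859888 local 45.65531198667922 6.921320789513302 20.629056940409896
(43, 187) (210, 245) [ 611.  -199.5  176.6] 8.697988338797469 local 40.64188421962982 12.253869578762584 46.31596465500843
(75, 150) (235, 350) [ 624.1 -202.8  161.9] 14.81930458770277 local 52.47452233806787 5.64585092789669 31.59625805334798
(75, 150) (212, 350) [ 625.1 -205.3  161. ] 10.326267538366167 local 52.71862822446663 2.980814984653019 30.73931730808266
(75, 150) (210, 245) [ 618.6 -201.5  185.8] 4.451696801882024 local 47.428732630572554 8.332536549549726 55.4786018839369
(68, 185) (235, 350) [ 615.8 -205.5  151.2] 9.30656527046985 local 43.75135258114044 5.218572570257723 20.88368883789633
(68, 185) (212, 350) [ 616.8 -208.   150.4] 4.724454413351819 local 43.997050247469105 2.532588345260189 20.060560879062507
(68, 185) (210, 245) [ 610.5 -204.   176. ] 1.016558528547116 local 39.00160690847394 8.018518833476788 45.719975623342066
105 top 54.6872480868523 -6.651430697934172
105 scene 3.522338211655585 -4.176479520414028
105 scene 4.726220810580329 -24.487935953527955
113 top 53.06558430634048 -4.100043362342188
113 scene 10.732782884827156 -1.7057256239079504
113 scene 11.921607756786925 -21.763133725809396
120 top 51.64662849839273 -1.8675794436991537
120 scene 17.041921973852244 0.456184035534892
120 scene 18.21757133471763 -19.3789317765557
126 top 50.43038066300891 0.04596105799479257
126 scene 22.449755478730957 2.3092494579144702
126 scene 23.614111544372467 -17.335330105766747
135 top 48.60600890993304 2.9162718105358385
135 scene 30.56150573604902 5.0888475914838365
135 scene 31.708921858854836 -14.269927599583355
```

The corner triangulates to about 21 mm above the TCP, where I expected it below. The lateral position agrees. I'll shut the gripper here and measure the tips again.

```bash
python3 - <<'E'
from plant import env, planner, status, effector, cams
from h import *
effector.move_gripper(0.0)
s=status.read_state();print(s["position"],s["finger_gap"],s["time"],s["wrist_force"])
for n,b,k in(("scene",(170,120,100),6),("top",(400,165,120),5)):
  im=cams.get_image(n)["pixels"][:,:,::-1];x,y,w=b
  cr=cv2.convertScaleAbs(cv2.resize(im[y:y+w,x:x+w],None,fx=k,fy=k,interpolation=cv2.INTER_CUBIC),alpha=1.3,beta=10)
  cv2.imwrite(f"pics/{n}4.png",cr)
E
```

```text
[ 575.41513153 -220.85415518  130.00853972] -0.003588876608480166 3.0667 [ 0.06076436 -0.70583484 -0.62296104]
```

View pics/scene4.png

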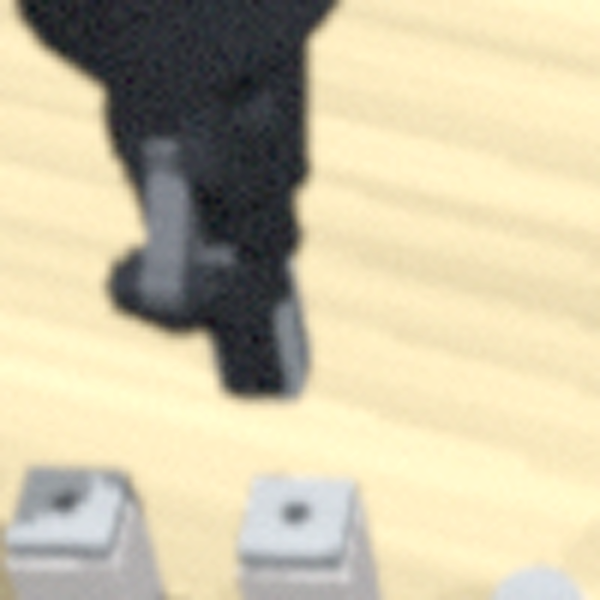

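View pics/top4.png

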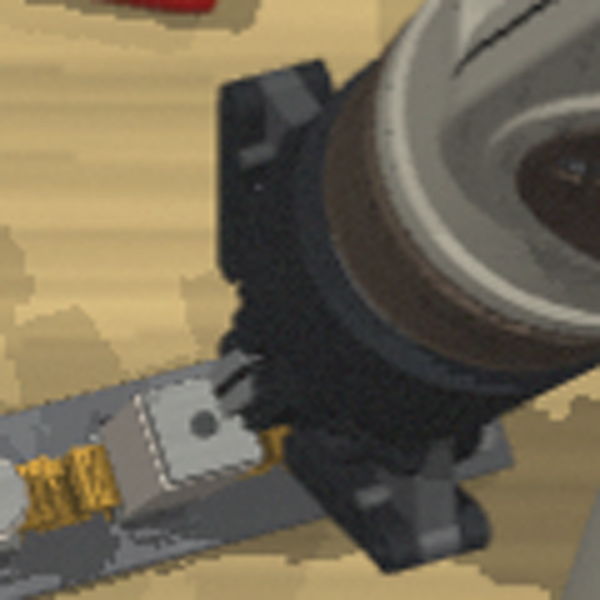

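```bash
python3 - <<'E'
from h import *
np.set_printoptions(precision=1,suppress=True)
P=np.array([575.4,-220.9,130.]);a=np.radians(15.25);ex=np.array([np.cos(a),np.sin(a)]);ey=np.array([-ex[1],ex[0]])
# +y tip corner: top near finger (upper) and far finger tips; scene near finger
for t in((217,393),(222,385),(230,412),(225,402)):
 for s in((303,385),(283,397)):
  X,e=tri(c(t,400,165,5),c(s,170,120,6));d=X-P;print(t,s,X,e,"local",d[:2]@ex,d[:2]@ey,d[2])
d=C["top"];K=np.array([[d["fx"],0,d["cx"]],[0,d["fy"],d["cy"]],[0,0,1]])
for h in(-17,0,20):
  X=np.r_[P[:2]+11*ey,P[2]+h]
  for n,o,k in(("top",(400,165),5),("scene",(170,120),6)):
    d=C[n];K=np.array([[d["fx"],0,d["cx"]],[0,d["fy"],d["cy"]],[0,0,1]])
    uv=cv2.projectPoints(X[None],cv2.Rodrigues(np.array(d["R"]))[0],np.array(d["t"]),K,np.array(d["dist"]))[0][0,0]
    print(h,n,(uv-o)*k)
E
```

```text
(217, 393) (303, 385) [ 574.2 -211.4  140.5] 2.3024907155426133 local 1.3348466058293371 9.47113656018758 10.486580134653195
(217, 393) (283, 397) [ 575.8 -214.7  135.8] 1.8583849173445126 local 2.006122643244822 5.835512389085684 5.811724277595715
(222, 385) (303, 385) [ 575.8 -211.4  142.4] 4.202429474099289 local 2.833268412145078 9.04165552223156 12.355906309727345
(222, 385) (283, 397) [ 577.4 -214.8  137.7] 0.06866835859194526 local 3.5075110044120574 5.404037117074338 7.683863725049207
(230, 412) (303, 385) [ 569.7 -215.2  135.2] 4.0517437345611045 local -4.004585801615975 6.961769941651195 5.180444658897613
(230, 412) (283, 397) [ 571.3 -218.6  130.4] 0.13278047257967251 local -3.380715929384275 3.2633350612671594 0.3926805812101293
(225, 402) (303, 385) [ 572.  -213.5  137.9] 3.593629175298764 local -1.3152077594063873 8.0248503867381 7.919408874256533
(225, 402) (283, 397) [ 573.6 -216.9  133.2] 0.5753862055047251 local -0.6691216751664791 4.354651446526687 3.1835857997957078
-17 top [182.6 417.5]
-17 scene [317.3 451.4]
0 top [197.5 405.8]
0 scene [308.4 406.4]
20 top [216.  391.3]
20 scene [297.7 351.5]
```

The shut tips sit about 8 mm above the reported TCP, instead of 17 mm below it. So the real jaws are about 25 mm higher than stated, while the lateral position is fine. I'll descend about 25 mm lower than nominal, which leaves the body clear of the fuse top either way. The descent is force-guarded, and I'll look before closing.

```bash
python3 - <<'E'
from plant import env, planner, status, effector, cams
from h import *
effector.move_gripper(0.75)
r=env.move_l([*A,43],rv(SY),velocity=60,threshold=8)
s=status.read_state();print(r,s["position"],s["finger_gap"],s["time"],s["wrist_force"])
for n,b,k in(("scene",(170,130,100),6),("top",(400,185,120),5)):
  im=cams.get_image(n)["pixels"][:,:,::-1];x,y,w=b
  cr=cv2.convertScaleAbs(cv2.resize(im[y:y+w,x:x+w],None,fx=k,fy=k,interpolation=cv2.INTER_CUBIC),alpha=1.3,beta=10)
  cv2.imwrite(f"pics/{n}5.png",cr)
E
```

```text
False [ 575.76457995 -221.04641495   43.52034487] 0.7529676107730408 5.3917 [ 0.11814705 -0.0655554  -0.16926343]
```

View pics/scene5.png

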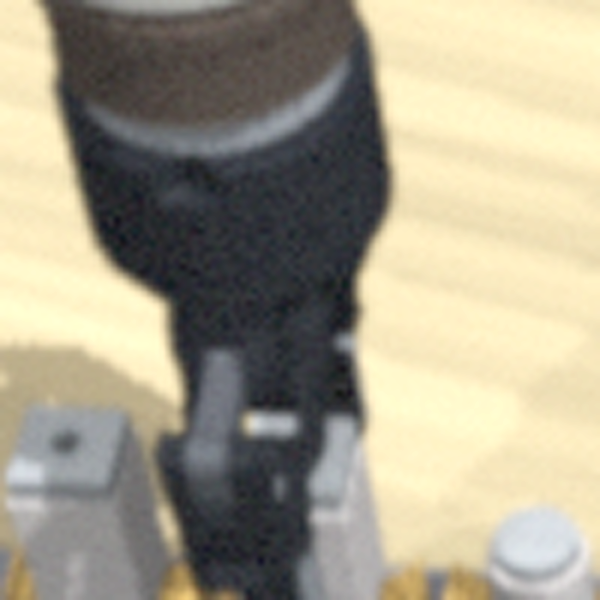

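View pics/top5.png

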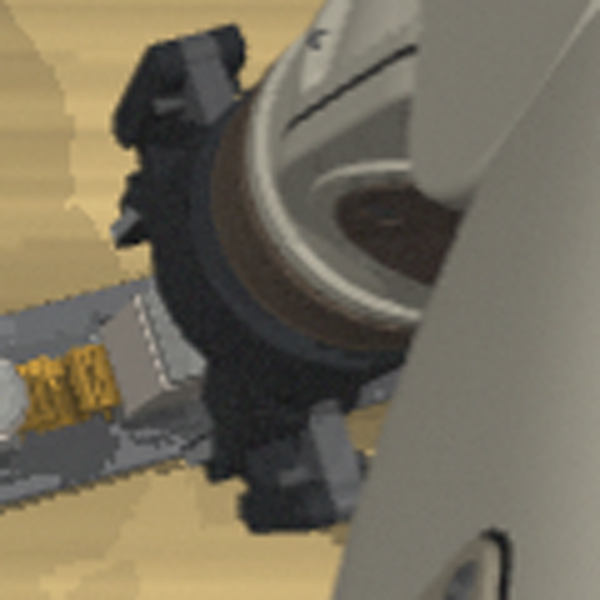

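The descent met no contact, and the open jaws straddle the fuse on its x sides (near finger at about (245,540) in the crop, cap edge at about (335,470)). Next I'll close and pull.

```bash
python3 - <<'E'
from plant import env, planner, status, effector, cams
from h import *
effector.move_gripper(0.0)
s=status.read_state();print(s["finger_gap"],s["time"],s["wrist_force"],s["position"])
p=np.array([*A,43.])
for dz in(4,25):
  env.move_l(p+[0,0,dz],rv(SY),velocity=30)
  s=status.read_state();print(s["finger_gap"],s["time"],s["wrist_force"],s["position"])
env.move_l(p+[0,0,110],rv(SY),velocity=120)
s=status.read_state();print(s["finger_gap"],s["time"],s["wrist_force"],s["position"])
for n,b,k in(("scene",(130,100,150),4),("top",(350,150,150),4)):
  im=cams.get_image(n)["pixels"][:,:,::-1];x,y,w=b
  cr=cv2.convertScaleAbs(cv2.resize(im[y:y+w,x:x+w],None,fx=k,fy=k,interpolation=cv2.INTER_CUBIC),alpha=1.3,beta=10)
  cv2.imwrite(f"pics/{n}6.png",cr)
E
```

```text
0.34112193944367347 5.8917 [0.43753999 0.43685106 0.99068937] [ 575.57704199 -221.02710809   43.30652198]
0.3388582522317038 6.175 [-1.02736891 -1.12011424 -4.58068079] [ 574.43938321 -220.76622102   46.138872  ]
0.3384899955959787 7.025 [ 0.08440764 -0.48260474 -2.30811279] [ 575.47191941 -220.86838489   68.19380178]
0.33481847867643233 7.8833 [ 0.43767315  0.972387   -2.56582315] [ 574.83016038 -220.67934235  152.0796696 ]
```

View pics/scene6.png

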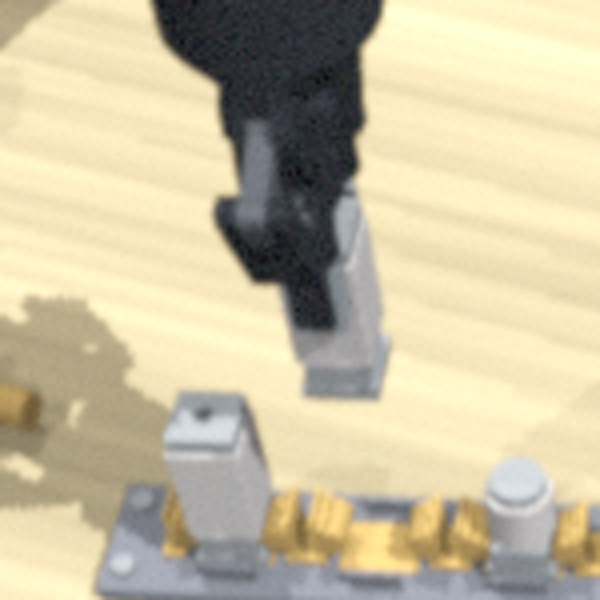

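View pics/top6.png

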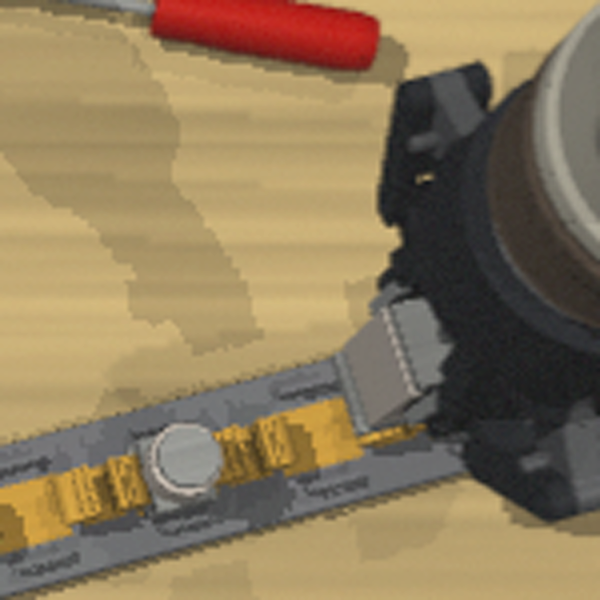

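Fuse A is out and held upright, with its foot at about (342,385) in the crop, and the short fuse is still seated at (520,520). The fuse sits about 4 mm off-centre toward +y in the fingers, so I'll correct that for the second grasp. Now I'll place it.

```bash
python3 - <<'E'
from plant import env, planner, status, effector, cams
from h import *
q=TC+45*ty
env.move_ptp([*q,150],rv(TY))
env.hold(0.2)
env.move_l([*q,50],rv(TY),velocity=110)
env.hold(0.2)
r=env.move_l([*q,30],rv(TY),velocity=15,threshold=4)
s=status.read_state();print(r,s["finger_gap"],s["time"],s["wrist_force"],s["position"])
for n,b,k in(("scene",(370,150,150),4),("top",(110,200,150),4)):
  im=cams.get_image(n)["pixels"][:,:,::-1];x,y,w=b
  cr=cv2.convertScaleAbs(cv2.resize(im[y:y+w,x:x+w],None,fx=k,fy=k,interpolation=cv2.INTER_CUBIC),alpha=1.5,beta=10)
  cv2.imwrite(f"pics/{n}7.png",cr)
E
```

```text
True 0.3417154733688917 11.85 [-0.37105742 -0.42547729  4.61878471] [527.86154433 206.88547708  38.2756472 ]
```

View pics/scene7.png

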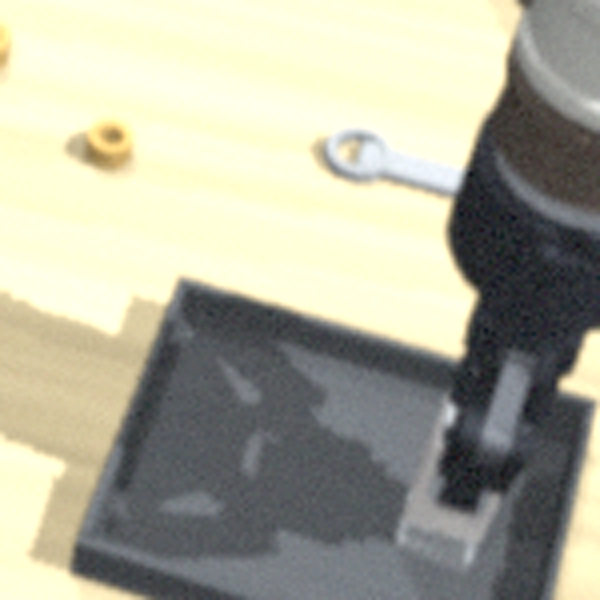

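View pics/top7.png

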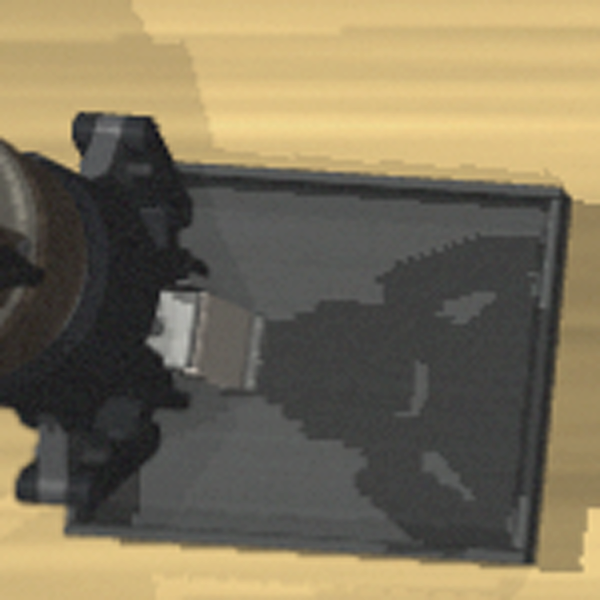

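Contact came at TCP z = 38.3, as predicted for the tray floor. The foot stands inside the tray at about (440,540) in the crop. I'll release, retreat and fetch fuse B.

```bash
python3 - <<'E'
from plant import env, planner, status, effector, cams
from h import *
q=TC+45*ty
effector.move_gripper(0.75)
env.hold(0.2)
env.move_l([*q,150],rv(TY),velocity=100)
a=np.radians(SY);b=B+4*np.array([-np.sin(a),np.cos(a)])
env.move_ptp([*b,140],rv(SY))
env.hold(0.2)
d=cams.get_image("scene")["pixels"];cv2.imwrite("pics/scene8.png",d[:,:,::-1])
r=env.move_l([*b,43],rv(SY),velocity=60,threshold=8)
s=status.read_state();print(r,s["finger_gap"],s["time"],s["wrist_force"],s["position"])
for n,bb,k in(("scene",(130,120,150),4),):
  im=cams.get_image(n)["pixels"][:,:,::-1];x,y,w=bb
  cr=cv2.convertScaleAbs(cv2.resize(im[y:y+w,x:x+w],None,fx=k,fy=k,interpolation=cv2.INTER_CUBIC),alpha=1.3,beta=10)
  cv2.imwrite(f"pics/{n}9.png",cr)
E
```

```text
False 0.7489369876827324 17.6583 [-1.03335238  0.2385271  -0.45635374] [ 591.09801999 -277.18844801   43.50675813]
```

View pics/scene8.png

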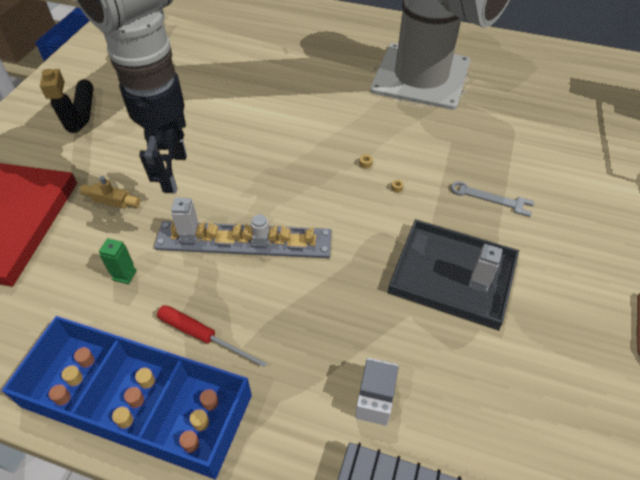

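View pics/scene9.png

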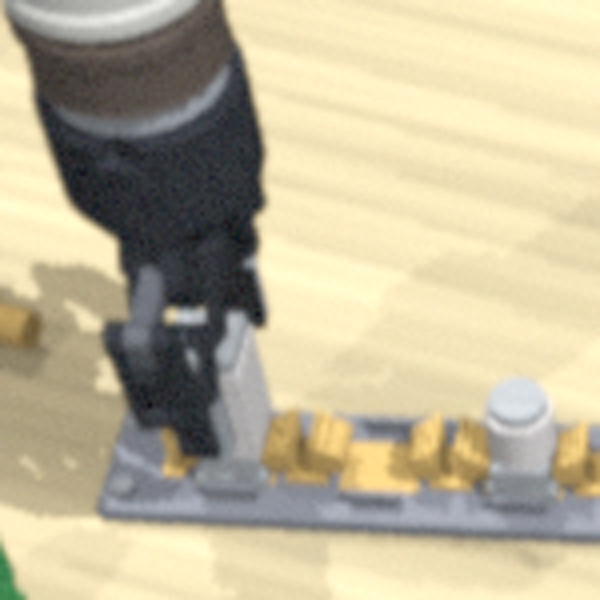

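Fuse A stands upright in the tray at (486,268). At fuse B the jaws straddle it without contact, with the near finger's tip at about (200,450) in the crop. I'll close, pull and place it at the −45 spot.

```bash
python3 - <<'E'
from plant import env, planner, status, effector, cams
from h import *
a=np.radians(SY);b=B+4*np.array([-np.sin(a),np.cos(a)])
effector.move_gripper(0.0)
def st(r=None):
  s=status.read_state();print(r,s["finger_gap"],s["time"],s["wrist_force"].round(1),np.round(s["position"],1))
st()
p=np.array([*b,43.])
env.move_l(p+[0,0,25],rv(SY),velocity=30);st()
env.move_l(p+[0,0,110],rv(SY),velocity=110);st()
im=cams.get_image("scene")["pixels"][100:250,130:280,::-1];cv2.imwrite("pics/scene10.png",cv2.resize(im,None,fx=4,fy=4,interpolation=cv2.INTER_CUBIC))
E
```

```text
None 0.3384529989146473 18.1167 [-0.9 -0.1  1.2] [ 590.9 -277.1   43.3]
None 0.33822253567993665 19.1 [ 0.1  0.3 -1.8] [ 590.7 -276.9   68.1]
None 0.33521647419502343 20.025 [-0.6  0.5 -1.3] [ 590.2 -276.8  152.1]
```

View pics/scene10.png

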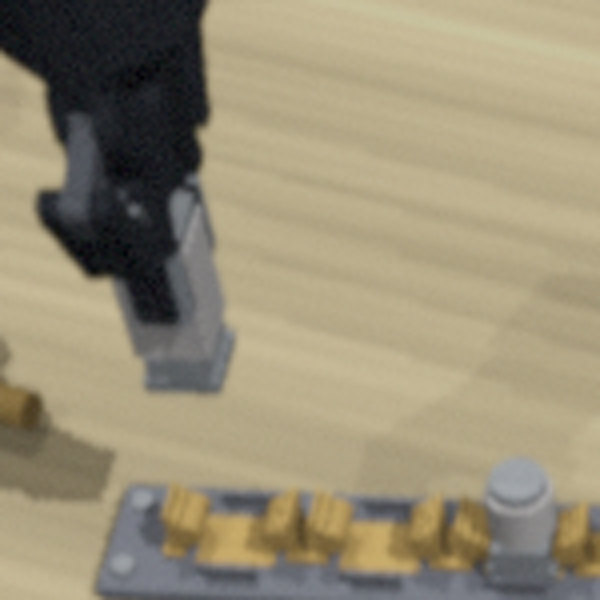

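Fuse B is out and held upright, with its foot at (185,372) in the crop. Only the short fuse remains seated, at (520,530).

```bash
python3 - <<'E'
from plant import env, planner, status, effector, cams
from h import *
def st(r=None):
  s=status.read_state();print(r,s["finger_gap"],s["time"],s["wrist_force"].round(1),np.round(s["position"],1))
q=TC-45*ty
env.move_ptp([*q,150],rv(TY))
env.hold(0.2)
env.move_l([*q,50],rv(TY),velocity=110)
env.hold(0.2)
r=env.move_l([*q,30],rv(TY),velocity=15,threshold=4);st(r)
if r:
  effector.move_gripper(0.75)
  env.hold(0.2)
  env.move_l([*q,180],rv(TY),velocity=100)
  env.move_ptp([400,-100,250],rv(0))
  env.hold(0.3)
st()
for n in("scene","top"): cv2.imwrite(f"pics/{n}11.png",cams.get_image(n)["pixels"][:,:,::-1])
E
```

```text
True 0.33574846444969686 23.8417 [-0.2  0.1  4.5] [521.9 117.1  38.2]
None 0.7498851007572527 27.3583 [-0.4 -0.3 -0.7] [400.3 -99.3 249.6]
```

View pics/scene11.png

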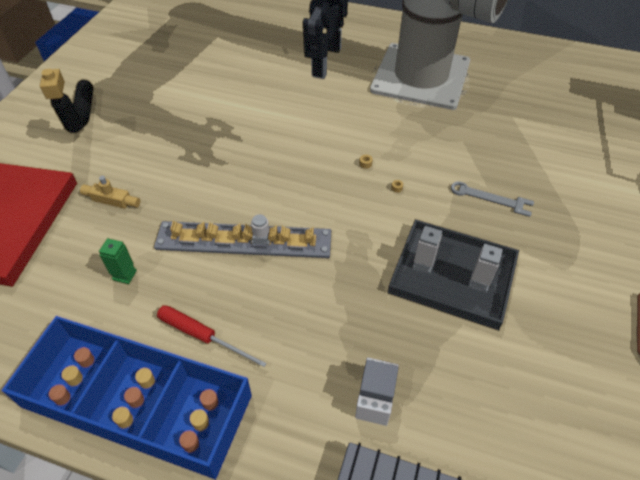

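View pics/top11.png

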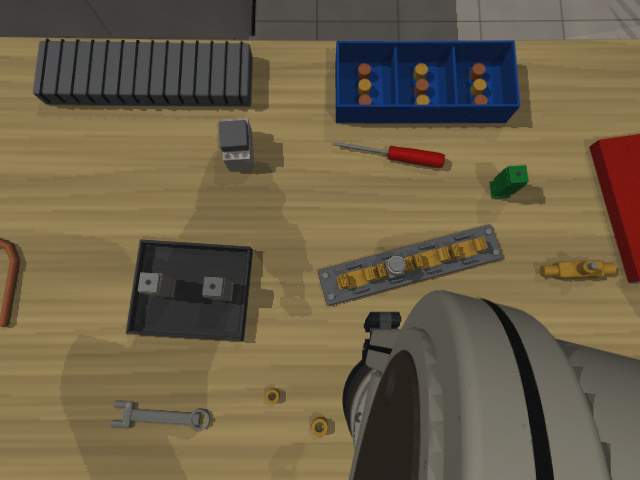

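Both fuses stand upright inside the tray, at (428,250) and (486,268) in the scene view. The short fuse is still in its clip at (260,232), and the green block hasn't moved. I'm handing the job in.

```bash
python3 - <<'E'
from plant import env,status
env.sign_off(); print(status.read_state()["time"])
E
```

```text
the job is handed in; nothing more can be done
the job is handed in; nothing more can be done
```

I pulled both tall fuses straight up out of the strip, one after the other, and stood them upright on the tray floor, about 45 mm either side of its centre. I handed the job in at about 27 s of the 58 s allowed.

**Last checks:** the final pictures from both cameras show both fuses upright inside the tray and the short round fuse still in its clip. The green look-alike was untouched, and the gripper was open and well clear. Each fuse met the tray floor at TCP z ≈ 38 mm, as predicted, with about 4.5 N of contact force.

**What disagreed:**
- **Jaw height:** the fingertips measured about 25 mm higher than the stated TCP and `env.tips_ahead` imply. I went that much lower for both grasps, and they held.
- **Sideways offset:** the first fuse sat about 4 mm off-centre in the fingers along the strip, so I shifted the second grasp to match.
- **Tray centre:** the two camera views put it about 10 mm apart. I used the top view, which was the sharper reading, and the fuses have roughly 25 mm of room to the walls.

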